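Fetch the spare filter plate from under the drawer flap and show it to the lamp

ROBOT

A 6-joint arm with a two-finger parallel gripper is mounted at the origin on a cart in front of the work surface, level with it; the furniture and walls round the work are solid. World frame = base frame: x ahead of the robot, y to its left, z up, the work surface at z = 0. Lengths are in m, angles in degrees, forces in N, time in s.
With the tool pointing down it reaches from about 0.4 to 0.825 m from the base axis. Payload 7 kg.
Tool frame: the origin (TCP) lies between the finger pads; the fingertips stand 19 mm ahead of it and the grasp point (between the pads) is the TCP; z points along the fingers, y is the line along which they close (so a half turn about z gives the same grasp; the last joint's range is limited). The gripper opens to 88 mm and grips with 3 to 60 N. Pads are 19 mm wide; open, the fingers measure 130 mm over their backs; the gripper's body (78 mm by 193 mm) begins 47 mm behind the grasp point.
Start: joints at [-54.368, 20.546, 0.682, 0, -70.136, -16.507], TCP at [0.221, -0.638, 0.246] pointing down, gripper open.
Joint ranges: [-176.03, 176.03], [-82.01, 121.73], [-58.28, 71.71], [-173.87, 95.51], [-174.79, -0.11], [-173.66, 173.66]. Speed limits (degrees/s): [136.94, 136.94, 172.46, 180, 180, 180].

INTERFACE

Orientations are given as [roll, pitch, yaw] about the fixed x, y, z axes, in that order (R = Rz(yaw) Ry(pitch) Rx(roll)).
In Python, from plant import r gives the robot as it stands. The module is installed in compiled form; this text tells all that it offers.
- The arm moves only by the shell command python3 -m pendant 'ROWS' [OPENING] [FORCE]. ROWS is JSON, a list of rows, each a list of 6 numbers: the shift along the tool's x, y, z in mm, then the turn, a rotation vector about the tool's x, y, z in rad. In form: [[tx, ty, tz, wx, wy, wz], ...]. A call has 1 to 20 rows; each row is the pose to reach, as a shift and turn from the pose commanded when the call began, along the tool's axes at that moment; what a row does not reach only later rows make up. A row lasts 1/8 s, in which the tool goes at most 62.5 mm and 10.7 degrees, less where a joint would pass 70% of its speed; a pose out of reach is approached as far as the arm can. A call with a gripper value outside its range is refused whole. OPENING is the finger opening in mm, from 0 to 87.6, set as the call begins (- or left out, the last holds). The fingers move at their own pace and stop on an object; FORCE is the grip in N (left out, the last holds). Time passes only in rows, so rows that repeat a pose let the fingers close. It gives the time, the measured TCP pose, the force, the opening and the grip force at its end, in the units of the state.
- r.get_state(): the state, without advancing time (a new reading comes with each control period).
- r.capture(name): name is "scene" or "top" or "wrist"; returns the picture (384x512x3 uint8, red, green, blue); there is no depth.
- r.camera_params(name): a dict with "mtx" (3x3 intrinsics, pixels), "rvec" (rotation vector, rad) and "tvec" (3), from world to camera coordinates, as OpenCV has them; the wrist camera has in their place "mount" (4x4, takes a point from camera to tool coordinates, whose origin is the TCP and whose axes are the flange's). Camera axes: x right, y down, z forward; pixel columns grow to the right and rows downward; lengths in m; the calibration is good to about 2 mm. A picture is of the moment at which its call begins: read the wrist's pose just before it. camera_params takes no time and is no camera call.
- r.close_job(): hands the job in; it is judged then, once.
The state is a dict: "time_s": time; "joints": joint angles; "qd": joint speeds; "joint_torque": joint torques, N m; "tcp_pos": TCP position; "eef_rot": TCP orientation; "contact_force": force on the tool from outside, world axes, zero at the start; "moment": the same for the moment, N m; "gripper_width": finger opening in m; "gripper_force": force on a finger pad.
Only numpy, scipy, OpenCV 4.12 (cv2) and the standard library are available. Lean on these libraries where they do the work, as an engineer would, in place of code of your own. Each camera call takes 0.05 s, during which the arm holds its last target. There are 200 camera calls.

TASK

Pull the blue-fronted drawer of the low grey cabinet out to its stop, fold its yellow flap up and over so that it stays open, and draw out the spare welding filter plate hidden under it. Hold the plate up in front of the middle of the inspection lamp's lit face, about 6 cm away from it, upright and square to it as if to look through it for cracks, without touching the lamp, and finish still holding it there. Leave the drawer and flap open, and leave the cup, the loose steel bar and the magnet as they are.

Things in the scene. Friction and masses are not known exactly. Their poses are not given: they have to be found in the camera images.
- cabinet: Low grey sheet-steel cabinet, 200 (x) x 210 (y) x 106 (z) mm, fixed to the bench (not the teal two-drawer box farther back). Origin under its centre on the bench; x points to its back, y to its left seen from the robot's side, z up. Its blue drawer front (204 wide, z 11 to 99 mm) is at x = -100 mm.
- drawer (a joint): The drawer's slide, m: 0 shut (at the start), 0.130 fully out at its stop; grows as it is pulled along the cabinet's -x. About 1 N of friction; stays where it is left.
- drawer_handle (a point): Middle of the drawer's bow handle: a level steel bar 10 mm thick and 110 mm long parallel to the cabinet's y, 45 mm in front of the drawer front, 80 mm above the bench. The space between bar and front, and below it, is free.
- flap (a joint): The flap's hinge, rad: 0 lying flat over the pocket (at the start), pi/2 upright, 2.4 folded over to its stop. A stiff hinge (under 1 N at the bar): it stays at any angle.
- flap_hinge (a point): Middle of the hinge line, parallel to the cabinet's x at the drawer's right wall: in the cabinet frame at (-161, -90, 89) mm with the drawer fully out (x = -31 shut). The flap is a yellow sheet, 106 mm along the hinge, 102 mm across, 4 mm thick, reaching towards the cabinet's +y; opening lifts its +y edge up and over towards -y.
- flap_bar (a point): Middle of the flap's loop handle: a steel bar 8 mm thick, 56 mm long, parallel to the hinge and 132 mm from it, in the flap's plane, 30 mm beyond its free edge. Flap shut: the bar is at z 89 mm over an empty part of the drawer (floor at 22 mm, left wall 51 mm from the bar), so fingers can reach past it on both sides. It can turn between the fingers.
- filter_plate: Spare welding filter plate, dark green glass in a black frame, 80 (its x) x 8 (y) x 60 (z, height) mm, 80 g; origin mid lower edge. Starts upright under the flap, axes parallel to the cabinet's, at (-161, -40, 22) mm in the cabinet frame once the drawer is out. Its foot sits in an 18 mm deep slot with 1 to 2 mm of play; above that (z 40 to 82 mm) 45 mm is free beside each face.
- plate_center (a point): Centre of the filter plate, 30 mm above its lower edge, axes as the plate's.
- lamp: Upright inspection lamp, fixed to the bench: a grey panel 136 wide, 96 high (z 37 to 133 mm), 22 mm thick on a round foot. Origin on the bench under its lit face; x points into the face (from front to back), y to its left, z up.
- lamp_face (a point): Centre of the lamp's lit white face, 85 mm above the bench, axes as the lamp's; the face looks along -x.
- steel_cup: White cup, 91 mm high, 69 mm across, standing on the bench; origin under its middle. Leave it alone.
- steel_bar: Loose dark steel bar offcut, 30 x 120 x 14 mm, lying on the bench between cabinet and cup; origin under its middle. Leave it alone.
- magnet_square: Orange welding magnet, 65 x 65 x 15 mm, lying on the back of the cabinet's top. Leave it alone.

How it is judged (in metres and radians):
On the way, in this order (a step that is already met when the one before it is completed fails the run):
1. the drawer is pulled out to its stop (value of joint drawer above 0.122 m), for 0.2 s.
2. the flap is folded up past upright (value of joint flap above 1.6 rad), for 0.2 s.
3. the plate is drawn clear of the drawer in the fingers (height (world z) of filter_plate above 0.075 m and contact force between the fingers and filter_plate above 1 N and contact force between filter_plate and cabinet below 0.3 N and contact force between filter_plate and lamp below 0.3 N), for 0.2 s.
At the end, for the whole second after the job is handed in: The fingers alone hold the plate, still and upright (0.2 rad), its centre 30 to 100 mm in front of the lit face, within 35 mm of its middle sideways and in height, parallel to it within 0.22 rad. The drawer is at least 110 mm out, the flap past 1.5 rad (contact force between the fingers and filter_plate above 1 N and contact force between filter_plate and cabinet below 0.3 N and contact force between filter_plate and lamp below 0.3 N and x of plate_center in the frame of lamp_face between -0.1 and -0.03 m and y of plate_center in the frame of lamp_face between -0.035 and 0.035 m and z of plate_center in the frame of lamp_face between -0.035 and 0.035 m and angle between the y axis of plate_center and the x axis of lamp_face, either way round below 0.22 rad and angle between filter_plate's own z axis and vertical below 0.2 rad and linear speed of filter_plate below 0.03 m/s and value of joint drawer above 0.11 m and value of joint flap above 1.5 rad); the arm keeps its last pose, push and grip.
It fails at once if the cup, steel bar or magnet is moved more than 30 mm or the cup is tipped (distance of any of steel_cup, steel_bar, magnet_square from where it was at the start of the episode above 0.03 m or angle between steel_cup's own z axis and vertical above 0.4 rad).
It fails at once if the lamp is touched by the plate or the robot (contact force between any of filter_plate, the fingers, the arm and lamp above 1 N).
It also fails if it takes over 72 s, if anything falls off the work surface, if the arm or the gripper's body presses on something with over 40 N, if the wrist force passes 120 N, or if a joint passes its speed limit or range.

## Working session

There is one attempt and no reset: what is moved stays moved. The work goes in short steps, Python scripts to look and compute and a shell command to move; the robot and the scene stay as the last step left them, time stands still between calls to the robot, and variables do not carry over. Pictures are saved under pics/ and viewed, at most 10 in all, crops included, and the job is handed in when it is done.

```bash
mkdir -p pics
python3 - <<'E'
from plant import r
import cv2
for n in("scene","top"):
    p=r.camera_params(n);print(n,p)
    cv2.imwrite(f"pics/{n}0.png",r.capture(n)[:,:,::-1])
print(r.camera_params("wrist"));print(r.get_state())
E
```

```text
scene {'mtx': array([[416.60012668,   0.        , 261.57055642],
       [  0.        , 416.60012668, 193.30012161],
       [  0.        ,   0.        ,   1.        ]]), 'rvec': array([ 1.13268403, -2.02512055,  1.21817484]), 'tvec': array([0.34044902, 0.28963923, 0.84799004])}
top {'mtx': array([[381.41221536,   0.        , 255.17547315],
       [  0.        , 381.41221536, 193.26309223],
       [  0.        ,   0.        ,   1.        ]]), 'rvec': array([ 2.08339776, -2.13451364,  0.13079625]), 'tvec': array([0.06794843, 0.60149178, 0.87028675])}
{'mtx': array([[310.90117807,   0.        , 257.59210919],
       [  0.        , 310.90117807, 190.61602845],
       [  0.        ,   0.        ,   1.        ]]), 'mount': array([[-2.29299748e-04, -9.65341033e-01, -2.60991642e-01,
         6.86061336e-02],
       [ 9.99999866e-01, -1.00344685e-04, -5.07421903e-04,
        -5.98520490e-04],
       [ 4.63646060e-04, -2.60991723e-01,  9.65340927e-01,
        -1.38734912e-01],
       [ 0.00000000e+00,  0.00000000e+00,  0.00000000e+00,
         1.00000000e+00]])}
{'time_s': 0.1, 'joints': array([-5.43675192e+01,  2.05854111e+01,  6.38445349e-01, -1.59934397e-02,
       -7.01367968e+01, -1.65070083e+01]), 'qd': array([-0.01585339, -0.00223699,  0.15208439,  0.05168037, -0.02549304,
       -0.08722135]), 'joint_torque': array([ 4.32080069e-04, -5.84161878e+01,  2.93750685e+01,  7.01543033e+00,
        1.01429559e-02, -8.60570026e-05]), 'tcp_pos': array([ 0.22098464, -0.63735988,  0.24473913]), 'eef_rot': array([ 1.79915417e+02, -9.38553119e-03, -1.60879966e+02]), 'contact_force': array([-0.1067424 ,  0.61327955, -0.22551637]), 'moment': array([0.02573734, 0.01002286, 0.02788138]), 'gripper_force': 0.0, 'gripper_width': 0.08732748192675215}
```

View pics/scene0.png

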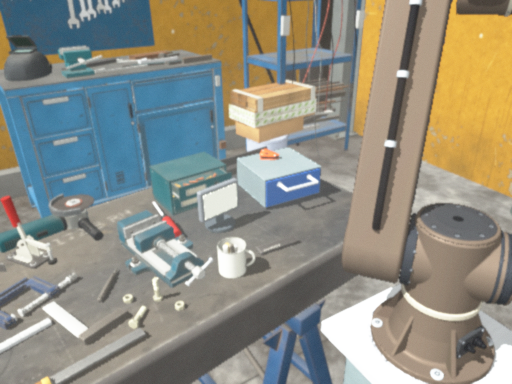

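View pics/top0.png

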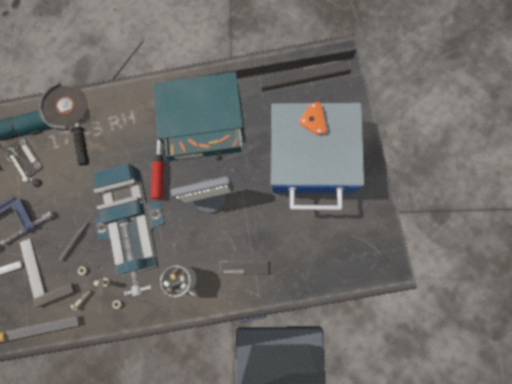

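```bash
python3 - <<'E'
import cv2,numpy as np
a=cv2.imread("pics/top0.png")[80:280,160:400]
cv2.imwrite("pics/topc.png",cv2.resize(a,None,fx=3,fy=3,interpolation=cv2.INTER_CUBIC))
a=cv2.imread("pics/scene0.png")[140:240,180:340]
cv2.imwrite("pics/scenec.png",cv2.resize(a,None,fx=5,fy=5,interpolation=cv2.INTER_CUBIC))
E
cat > h.py <<'E'
import numpy as np,cv2
from scipy.spatial.transform import Rotation as R
from plant import r
def ray(n,uv,z):
    p=r.camera_params(n);M=cv2.Rodrigues(p["rvec"])[0]
    d=M.T@np.linalg.inv(p["mtx"])@[uv[0],uv[1],1];c=-M.T@p["tvec"]
    return c+d*(z-c[2])/d[2]
def proj(n,P):
    p=r.camera_params(n);return cv2.projectPoints(np.float64(P).reshape(-1,3),p["rvec"],p["tvec"],p["mtx"],None)[0].reshape(-1,2)
def delta(pos,rpy=None,ref=None):
    """row from current (commanded~measured) pose to world target"""
    s=r.get_state();T=R.from_euler('xyz',s["eef_rot"],degrees=True)
    t=T.inv().apply(np.array(pos)-s["tcp_pos"])*1000
    w=(T.inv()*R.from_euler('xyz',rpy,degrees=True)).as_rotvec() if rpy is not None else np.zeros(3)
    return np.round(t,1),np.round(w,4)
E
```

```text
(no output)
```

View pics/topc.png

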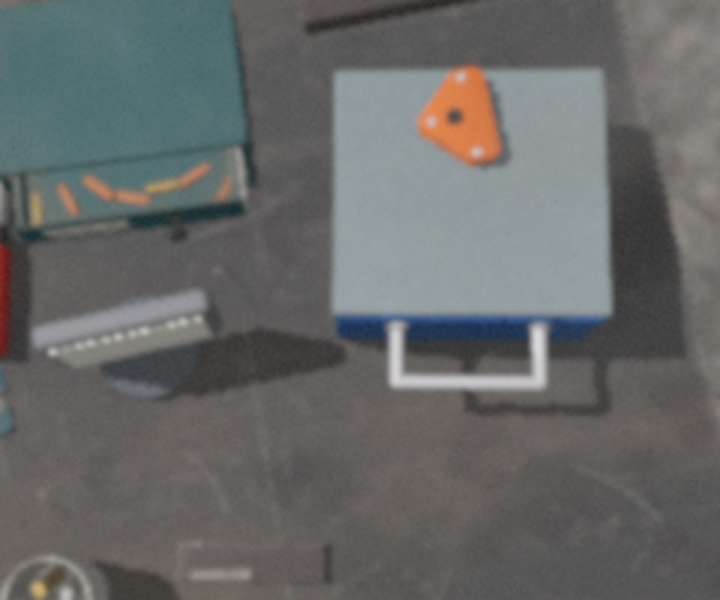

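View pics/scenec.png

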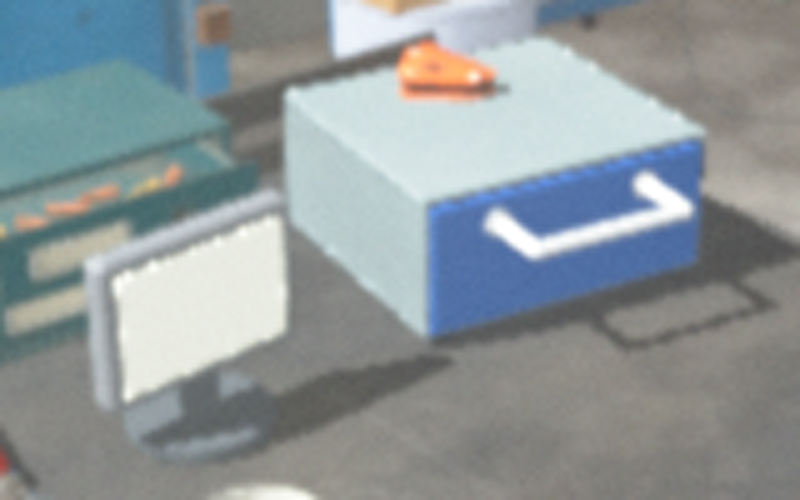

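Run:
```python
from h import *
from scipy.optimize import least_squares
T=lambda a:(np.array(a)+.5)/3-.5+[160,80]
S=lambda a:(np.array(a)+.5)/5-.5+[180,140]
def w(p,L):
    c,s=np.cos(p[2]),np.sin(p[2]);L=np.array(L);return np.c_[p[0]+c*L[:,0]-s*L[:,1],p[1]+s*L[:,0]+c*L[:,1],L[:,2]]
# cabinet: top corners, top view & scene, handle ends
L=np.array([[.1,.105,.106],[.1,-.105,.106],[-.1,-.105,.106],[-.1,.105,.106]])
print([ray("top",T(q),.106).round(4) for q in [(333,69),(604,69),(612,316),(331,316)]])
ot=T([(333,69),(604,69),(612,316),(331,316)])
os=S([(543,38),(705,132),(428,203),(285,92)]); Ls=L[[1,2,3,0]]
f=lambda p:np.r_[(proj("top",w(p,L))-ot).ravel(),(proj("scene",w(p,Ls))-os).ravel()]
s=least_squares(f,[.6,-.3,0]);print("cab",s.x,np.degrees(s.x[2]),s.fun.round(1))
H=w(s.x,[[-.145,.055,.08],[-.145,-.055,.08],[-.145,0,.08]])
print(H[2],(proj("top",H)-[160,80]+.5)*3,(proj("scene",H)-[180,140]+.5)*5)
# lamp
ot=T([(33,330),(206,291)]);Lt=np.array([[.022,.068,.133],[.022,-.068,.133]])
os=S([(110,275),(287,213),(287,325),(122,403)])
def Lf(d):return np.array([[0,.068-d,.133-d],[0,-.068+d,.133-d],[0,-.068+d,.037+d],[0,.068-d,.037+d]])
f=lambda p:np.r_[(proj("top",w(p,Lt))-ot).ravel(),(proj("scene",w(p,Lf(p[3])))-os).ravel()]
s=least_squares(f,[.5,0,0.2,.005]);print("lamp",s.x,np.degrees(s.x[2]),s.fun.round(1))
```

```text
[array([0.8111, 0.0097, 0.106 ]), array([ 0.8023, -0.2018,  0.106 ]), array([ 0.6057, -0.1946,  0.106 ]), array([0.612 , 0.0166, 0.106 ])]
cab [ 0.70732462 -0.0929018  -0.03584078] -2.053525462474337 [ 0.5 -0.  -0.2 -0.5 -0.1  0.9  0.4  0.3 -0.3 -0.9  0.6 -0.3 -0.6 -0.2
 -1.1 -0.2]
[ 0.56241774 -0.087706    0.08      ] [[397.18715796 381.32252014]
 [540.52762947 382.59875407]
 [468.62431062 381.95856185]] [[534.93058796 251.11189146]
 [684.10121261 210.66118162]
 [610.89003003 230.51391275]]
lamp [0.59617933 0.17073336 0.18736832 0.00818485] 10.735414231422155 [-1.2 -1.   0.4 -0.9  0.9  1.1 -0.2  0.2  0.8  1.9  0.6  0.6]
```

```bash
python3 -c "
from h import *
print(delta([.5624,-.0877,.19],[180,0,-92.05]))"
```

```text
(array([-502.6,  407.4,   55.3]), array([ 1.4000e-03,  7.0000e-04, -1.2013e+00]))
```

```bash
python3 -m pendant '[[-40,33,5,0,0,-0.1],[-80,66,10,0,0,-0.2],[-125,101,14,0,0,-0.3],[-170,137,19,0,0,-0.4],[-215,174,24,0,0,-0.5],[-260,210,29,0,0,-0.6],[-305,247,34,0,0,-0.75],[-350,283,39,0,0,-0.9],[-395,320,44,0,0,-1.0],[-440,356,48,0,0,-1.1],[-475,385,52,0,0,-1.2],[-503,407,55,0,0,-1.2],[-503,407,55,0,0,-1.2],[-503,407,55,0,0,-1.2],[-503,407,55,0,0,-1.2]]' 30
python3 - <<'E'
from h import *
print(delta([.5624,-.0877,.083],[180,0,-92.05]))
s=r.get_state();cv2.imwrite("pics/w1.png",r.capture("wrist")[:,:,::-1])
p=r.camera_params("wrist");T=np.eye(4);T[:3,:3]=R.from_euler('xyz',s["eef_rot"],degrees=True).as_matrix();T[:3,3]=s["tcp_pos"];C=np.linalg.inv(T@p["mount"])
c,sn=np.cos(-.0358),np.sin(-.0358)
for y in(.055,-.055):
    P=C@[.7073-.145*c-sn*y,-.0929-.145*sn+c*y,.08,1];q=p["mtx"]@P[:3];print(q/q[2])
E
```

```text
time_s: 1.98
tcp_pos: [0.5625, -0.0891, 0.1906]
eef_rot: [180.0, 0.0, -92.2]
contact_force: [0.0, 0.5, -0.7]
gripper_width: 0.0296
gripper_force: 0.0
(array([ -1.4,   0.2, 107.6]), array([ 0.0001,  0.    , -0.0022]))
[259.8232537  255.60252012   1.        ]
[259.74538984 128.42744278   1.        ]
```

View pics/w1.png

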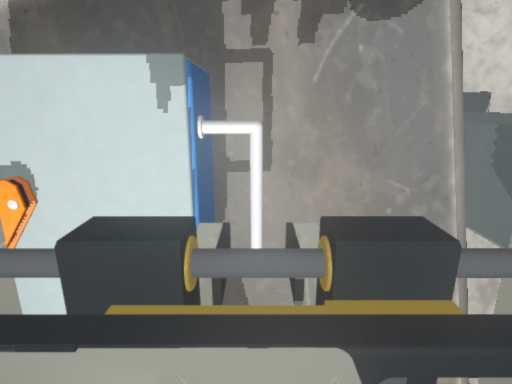

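```bash
python3 -m pendant '[[-1,-2,40,0,0,0],[-1,-2,80,0,0,0],[-1,-2,105,0,0,0],[-1,-2,108,0,0,0],[-1,-2,108,0,0,0]]' 30 && python3 -m pendant '[[0,0,0,0,0,0],[0,0,0,0,0,0],[0,0,0,0,0,0],[0,0,0,0,0,0]]' 0 20
```

```text
time_s: 2.65
tcp_pos: [0.5655, -0.0879, 0.0834]
eef_rot: [-179.9, -0.0, -92.1]
contact_force: [0.8, 0.0, 0.2]
gripper_width: 0.0298
gripper_force: 0.0
time_s: 3.15
tcp_pos: [0.5641, -0.0875, 0.0832]
eef_rot: [179.9, -0.0, -92.1]
contact_force: [-5.7, 2.1, 6.3]
gripper_width: 0.0093
gripper_force: 20.0
```

```bash
python3 -m pendant '[[0,15,0,0,0,0],[0,35,0,0,0,0],[0,55,0,0,0,0],[0,75,0,0,0,0],[0,95,0,0,0,0],[0,112,0,0,0,0],[0,124,0,0,0,0],[0,131,0,0,0,0],[0,131,0,0,0,0],[0,131,0,0,0,0],[0,131,0,0,0,0]]'
```

```text
time_s: 4.53
tcp_pos: [0.4344, -0.0826, 0.0831]
eef_rot: [-180.0, -0.0, -92.1]
contact_force: [-1.6, 0.3, 9.7]
gripper_width: 0.0087
gripper_force: 20.0
```

```bash
python3 -m pendant '[[0,0,0,0,0,0],[0,0,0,0,0,0],[0,0,-40,0,0,0],[0,0,-90,0,0,0],[0,0,-140,0,0,0],[0,0,-140,0,0,0],[0,0,-140,0,0,0]]' 40
python3 - <<'E'
from h import *
c,s=np.cos(-.0358),np.sin(-.0358)
W=lambda x,y,z:np.array([.709+x*c-s*y,-.0929+s*x+c*y,z])
print(W(-.161,.042,.089),delta(W(-.161,.042,.23),[180,0,-2.05]))
E
```

```text
time_s: 5.4
tcp_pos: [0.4335, -0.0826, 0.222]
eef_rot: [179.9, 0.0, -92.1]
contact_force: [-0.6, -0.3, -0.0]
gripper_width: 0.0398
gripper_force: 0.0
[ 0.54960644 -0.04516434  0.089     ] (array([ -41.7, -114.6,   -8.1]), array([ 4.0000e-04,  1.0000e-03, -1.5724e+00]))
```

```bash
python3 -m pendant '[[-5,-15,-8,0,0,-0.15],[-10,-30,-8,0,0,-0.3],[-16,-45,-8,0,0,-0.47],[-22,-60,-8,0,0,-0.64],[-28,-75,-8,0,0,-0.81],[-34,-90,-8,0,0,-0.98],[-39,-105,-8,0,0,-1.15],[-42,-115,-8,0,0,-1.3],[-42,-115,-8,0,0,-1.45],[-42,-115,-8,0,0,-1.572],[-42,-115,-8,0,0,-1.572],[-42,-115,-8,0,0,-1.572]]' 60
cat >> h.py <<'E'
c_,s_=np.cos(-.0358),np.sin(-.0358)
W=lambda x,y,z:np.array([.709+x*c_-s_*y,-.0929+s_*x+c_*y,z])
def wcam():
    s=r.get_state();p=r.camera_params("wrist");T=np.eye(4);T[:3,:3]=R.from_euler('xyz',s["eef_rot"],degrees=True).as_matrix();T[:3,3]=s["tcp_pos"];return p["mtx"],T@p["mount"]
def wproj(P):
    K,M=wcam();q=(np.linalg.inv(M)@np.r_[P,1])[:3];q=K@q;return (q/q[2])[:2]
def wray(uv,z):
    K,M=wcam();d=M[:3,:3]@np.linalg.inv(K)@[*uv,1];o=M[:3,3];return o+d*(z-o[2])/d[2]
E
python3 - <<'E'
from h import *
for q in [(-.161,.042,.089),(-.133,.042,.089),(-.189,.042,.089),(-.161,.012,.091),(-.161,-.04,.082),(-.23,.102,.099)]:print(q,wproj(W(*q)))
cv2.imwrite("pics/w2.png",r.capture("wrist")[:,:,::-1])
E
```

```text
time_s: 6.9
tcp_pos: [0.5502, -0.0449, 0.2295]
eef_rot: [180.0, 0.1, -2.2]
contact_force: [-0.2, 0.4, 0.3]
gripper_width: 0.06
gripper_force: 0.0
(-0.161, 0.042, 0.089) [257.67457379 187.11921272]
(-0.133, 0.042, 0.089) [257.58518815 157.12262618]
(-0.189, 0.042, 0.089) [257.75953958 215.63255706]
(-0.161, 0.012, 0.091) [290.24627281 187.56482735]
(-0.161, -0.04, 0.082) [344.07573337 185.0150642 ]
(-0.23, 0.102, 0.099) [195.01539694 259.94229568]
```

View pics/w2.png

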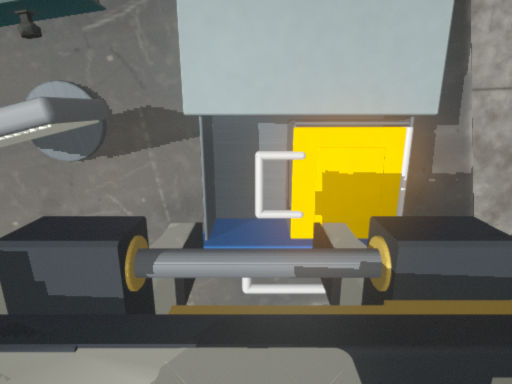

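```bash
python3 -m pendant '[[0,-8,40,-0.13,0,0],[0,-20.5,79,-0.26,0,0],[0,-20.5,79,-0.26,0,0],[0,-18,89,-0.26,0,0],[0,-15,99,-0.26,0,0],[0,-12.5,109,-0.26,0,0],[0,-9.5,120,-0.26,0,0],[0,-7,129,-0.26,0,0],[0,-5,137,-0.26,0,0],[0,-5,137,-0.26,0,0],[0,-5,137,-0.26,0,0]]' 24
```

```text
time_s: 8.32
tcp_pos: [0.551, -0.0398, 0.0938]
eef_rot: [165.1, -0.0, -2.0]
contact_force: [0.4, 0.4, 1.1]
gripper_width: 0.0242
gripper_force: 0.0
```

```bash
python3 -m pendant '[[0,3,0,0,0,0],[0,5,0,0,0,0],[0,5,0,0,0,0],[0,5,0,0,0,0]]' 0 10
python3 - <<'E'
from h import *
s=r.get_state();T=R.from_euler('xyz',s["eef_rot"],degrees=True)
# bar centre assumed 5mm ahead of tcp; flap arc about cab x: from theta 0
hinge=W(-.161,-.091,.089);ex=np.array([c_,s_,0]);ey=np.array([-s_,c_,0]);ez=np.array([0,0,1.])
d=s["tcp_pos"]-hinge;print("tcp rel hinge (cab x,y,z)",d@ex,d@ey,d@ez)
bar=s["tcp_pos"]+T.apply([0,0,.005]);rel=bar-hinge;print(rel@ey,rel@ez)
tilt0=15
for th in np.arange(0,2.46,.1):
    tilt=15  # keep tilt
    b=hinge+ex*(rel@ex)+.132*(np.cos(th)*ey+np.sin(th)*ez)
    b0=hinge+ex*(rel@ex)+.132*ey
    print(round(th,2),(T.inv().apply(b-b0)*1000).round(1))
E
```

```text
time_s: 8.82
tcp_pos: [0.5507, -0.0449, 0.0951]
eef_rot: [165.1, -0.0, -2.1]
contact_force: [0.1, -1.1, 2.1]
gripper_width: 0.0075
gripper_force: 10.0
tcp rel hinge (cab x,y,z) 0.001096340681020173 0.13333649130980646 0.006121670903189949
0.13205015299461875 0.0012899701468279817
0.0 [0. 0. 0.]
0.1 [  0.    4.  -12.6]
0.2 [  0.    9.3 -24.7]
0.3 [  0.   15.7 -36.2]
0.4 [  0.   23.3 -47. ]
0.5 [  0.   31.9 -57. ]
0.6 [  0.   41.5 -66.1]
0.7 [  0.   51.9 -74.2]
0.8 [  0.   63.  -81.2]
0.9 [  0.   74.9 -87.1]
1.0 [  0.   87.2 -91.7]
1.1 [  0.  100.  -95.1]
1.2 [  0.  113.  -97.2]
1.3 [  0.  126.2 -98. ]
1.4 [  0.  139.3 -97.5]
1.5 [  0.  152.4 -95.7]
1.6 [  0.  165.2 -92.6]
1.7 [  0.  177.7 -88.2]
1.8 [  0.  189.6 -82.5]
1.9 [  0.  200.9 -75.8]
2.0 [  0.  211.5 -67.9]
2.1 [  0.  221.3 -59. ]
2.2 [  0.  230.1 -49.2]
2.3 [  0.  237.9 -38.5]
2.4 [  0.  244.6 -27.2]
```

```bash
python3 -m pendant '[[0,4,-12.6,0,0,0],[0,9.3,-24.7,0,0,0],[0,15.7,-36.2,0,0,0],[0,23.3,-47,0,0,0],[0,31.9,-57,0,0,0],[0,41.5,-66.1,0,0,0],[0,51.9,-74.2,0,0,0],[0,63,-81.2,0,0,0],[0,74.9,-87.1,0,0,0],[0,87.2,-91.7,0,0,0],[0,100,-95.1,0,0,0],[0,113,-97.2,0,0,0],[0,126.2,-98,0,0,0],[0,139.3,-97.5,0,0,0],[0,152.4,-95.7,0,0,0],[0,165.2,-92.6,0,0,0],[0,177.7,-88.2,0,0,0],[0,189.6,-82.5,0,0,0],[0,200.9,-75.8,0,0,0],[0,200.9,-75.8,0,0,0]]'
```

```text
time_s: 11.32
tcp_pos: [0.5437, -0.2203, 0.2191]
eef_rot: [165.1, 0.1, -2.1]
contact_force: [-0.4, -0.6, 0.1]
gripper_width: 0.0077
gripper_force: 10.0
```

```bash
python3 -m pendant '[[0,10.6,7.9,0,0,0],[0,20.4,16.8,0,0,0],[0,29.2,26.6,0,0,0],[0,37,37.3,0,0,0],[0,41.5,44.5,0,0,0],[0,41.5,44.5,0,0,0],[0,41.5,44.5,0,0,0]]' && python3 -m pendant '[[0,0,0,0,0,0],[0,0,0,0,0,0],[0,0,-15,0,0,0],[0,0,-40,0,0,0],[0,0,-80,0,0,0],[0,0,-80,0,0,0]]' 22
python3 - <<'E'
from h import *
print(delta(W(-.161,-.04,.26),[180,0,-2.05]))
E
```

```text
time_s: 12.2
tcp_pos: [0.5423, -0.2708, 0.1874]
eef_rot: [165.1, 0.0, -2.1]
contact_force: [-1.8, -1.0, -0.4]
gripper_width: 0.0071
gripper_force: 10.0
time_s: 12.95
tcp_pos: [0.5454, -0.2496, 0.2694]
eef_rot: [165.1, -0.4, -2.0]
contact_force: [-0.8, -0.0, -0.2]
gripper_width: 0.0219
gripper_force: 0.0
(array([  -3. , -120.8,  -22.5]), array([ 0.2603, -0.0074,  0.0007]))
```

Move over the plate and look.

```bash
python3 -m pendant '[[-1,-30,-6,0.06,0,0],[-2,-70,-13,0.14,0,0],[-3,-105,-20,0.22,0,0],[-3,-121,-22.5,0.26,0,0],[-3,-121,-22.5,0.26,0,0],[-3,-121,-22.5,0.26,0,0]]' 60
python3 - <<'E'
from h import *
for q in [(-.161,-.04,.082),(-.121,-.04,.082),(-.201,-.04,.082)]:print(q,wproj(W(*q)))
cv2.imwrite("pics/w3.png",r.capture("wrist")[:,:,::-1])
E
```

```text
time_s: 13.7
tcp_pos: [0.5446, -0.1279, 0.2555]
eef_rot: [179.9, 0.0, -2.0]
contact_force: [-0.3, -0.5, -0.1]
gripper_width: 0.0597
gripper_force: 0.0
(-0.161, -0.04, 0.082) [256.44117745 176.87563926]
(-0.121, -0.04, 0.082) [256.39705    137.56448703]
(-0.201, -0.04, 0.082) [256.48253036 213.71507591]
```

View pics/w3.png

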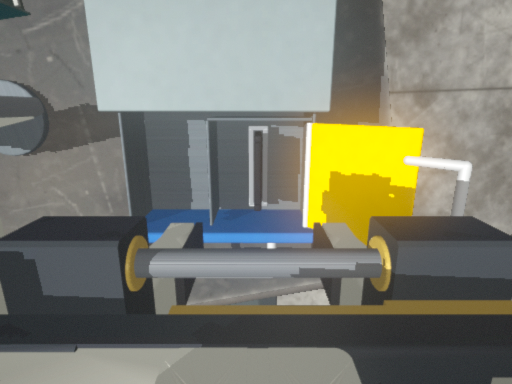

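```bash
python3 -m pendant '[[2,1,40,-0.05,0,0],[2,1,80,-0.05,0,0],[2,1,115,-0.05,0,0],[2,1,135,-0.05,0,0],[2,1,147,-0.05,0,0],[2,1,156,-0.05,0,0],[2,1,162,-0.05,0,0],[2,1,167,-0.05,0,0],[2,1,167,-0.05,0,0],[2,1,167,-0.05,0,0]]' 32
```

```text
time_s: 15.0
tcp_pos: [0.5469, -0.1286, 0.0887]
eef_rot: [177.1, -0.0, -2.0]
contact_force: [-0.2, 0.1, -0.2]
gripper_width: 0.0322
gripper_force: 0.0
```

```bash
python3 -m pendant '[[0,0,2,0,0,0],[0,0,3,0,0,0],[0,0,3,0,0,0]]' && python3 -m pendant '[[0,0,3,0,0,0],[0,0,3,0,0,0],[0,0,3,0,0,0],[0,0,3,0,0,0],[0,0,3,0,0,0]]' 0 25
```

```text
time_s: 15.38
tcp_pos: [0.5466, -0.1287, 0.0853]
eef_rot: [177.1, 0.0, -2.1]
contact_force: [0.2, 0.7, -0.4]
gripper_width: 0.0319
gripper_force: 0.0
time_s: 16.0
tcp_pos: [0.5466, -0.1284, 0.0823]
eef_rot: [177.2, -0.0, -2.1]
contact_force: [0.2, 4.2, -0.8]
gripper_width: 0.0081
gripper_force: 24.8
```

```bash
python3 -m pendant '[[0,0,-5,0,0,0],[0,0,-12,0,0,0],[0,0,-22,0,0,0],[0,0,-35,0,0,0],[0,0,-55,0,0,0],[0,0,-80,0,0,0],[0,0,-110,0,0,0],[0,0,-140,0,0,0],[0,0,-160,0,0,0],[0,0,-160,0,0,0],[0,0,-160,0,0,0]]'
python3 - <<'E'
from h import *
l=np.radians(10.735);lx=np.array([np.cos(l),np.sin(l),0]);L=np.array([.5962,.1707,0])
# plate centre = tcp + 30mm below
g=L-.065*lx;print(g,wproj([*W(-.161,-.04,0)[:2],.2]))
print(delta([*g[:2],.13],[180,0,-90+10.735]),delta([*g[:2],.24],[180,0,-90+10.735]))
cv2.imwrite("pics/w4.png",r.capture("wrist")[:,:,::-1])
E
```

```text
time_s: 17.38
tcp_pos: [0.5464, -0.1211, 0.242]
eef_rot: [177.1, 0.0, -2.1]
contact_force: [-0.4, 0.0, -1.0]
gripper_width: 0.0075
gripper_force: 25.0
[0.53233755 0.15859266 0.        ] [263.7282224  225.10012456]
(array([ -24.1, -284.3,   97.9]), array([ 0.0424, -0.0334,  1.347 ])) (array([ -24.1, -278.8,  -11.9]), array([ 0.0424, -0.0334,  1.347 ]))
```

View pics/w4.png

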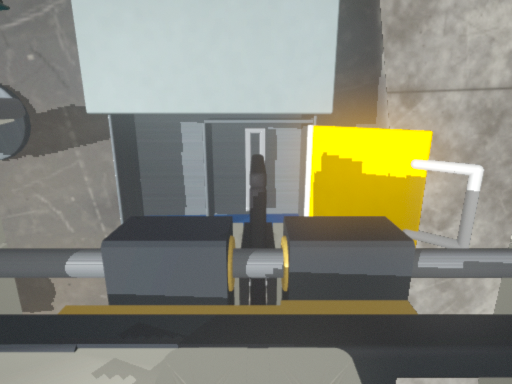

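```bash
python3 -m pendant '[[-3,-20,-2,0,0,0.12],[-6,-50,-5,0,0,0.26],[-9,-80,-8,0,0,0.42],[-12,-110,-10,0.01,-0.01,0.56],[-14,-140,-12,0.02,-0.02,0.7],[-17,-170,-12,0.03,-0.025,0.85],[-20,-200,-12,0.04,-0.03,1.0],[-22,-230,-12,0.042,-0.033,1.15],[-24,-260,-12,0.042,-0.033,1.28],[-24,-279,-12,0.042,-0.033,1.347],[-24,-279,-12,0.042,-0.033,1.347],[-24,-279,-12,0.042,-0.033,1.347],[-24,-279,-12,0.042,-0.033,1.347]]'
python3 - <<'E'
from h import *
cv2.imwrite("pics/w5.png",r.capture("wrist")[:,:,::-1]);
print(delta([.5323,.1586,.127],[180,0,-79.27]))
E
```

```text
time_s: 19.05
tcp_pos: [0.5329, 0.1583, 0.24]
eef_rot: [180.0, -0.0, -79.2]
contact_force: [0.4, -0.2, -1.0]
gripper_width: 0.0079
gripper_force: 25.0
(array([ -0.4,   0.5, 113.1]), array([-0.    , -0.0007,  0.0001]))
```

View pics/w5.png

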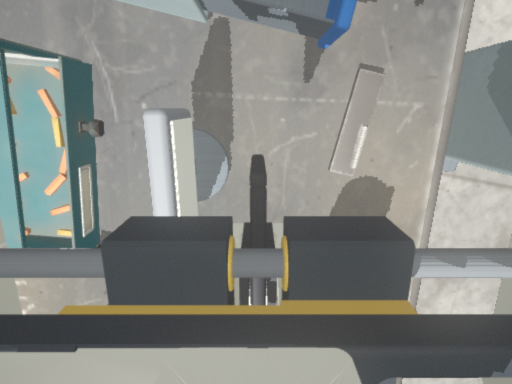

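Run:
```python
from h import *
l=np.radians(10.735);L=np.array([.5962,.1707])
for uv in[(172,120),(178,213),(145,110),(152,213)]:
    P=wray(uv,.133);d=P[:2]-L;print(P.round(4),"lamp x,y",d@[np.cos(l),np.sin(l)],d@[-np.sin(l),np.cos(l)])
```

```text
[0.6107 0.1114 0.133 ] lamp x,y 0.0031536761657594697 -0.06099602245355547
[0.5969 0.1859 0.133 ] lamp x,y 0.0035655324021206278 0.01481504686135492
[0.6319 0.1078 0.133 ] lamp x,y 0.023304299305306978 -0.06847408980501649
[0.6183 0.19   0.133 ] lamp x,y 0.025290622641228683 0.01481762195822823
```

```bash
python3 -m pendant '[[0,-1,20,0,0,0],[0,-1,45,0,0,0],[0,-2,70,0,0,0],[0,-2,90,0,0,0],[0,-3,105,0,0,0],[0,-3,113,0,0,0],[0,-3,113,0,0,0],[0,-3,113,0,0,0],[0,-3,113,0,0,0],[0,-3,113,0,0,0],[0,-3,113,0,0,0]]'
python3 - <<'E'
import cv2;from h import *
a=r.capture("scene")[140:300,160:340,::-1]
cv2.imwrite("pics/s6.png",cv2.resize(a,None,fx=3.6,fy=3.6,interpolation=cv2.INTER_CUBIC))
E
```

```text
time_s: 20.48
tcp_pos: [0.5359, 0.1596, 0.1274]
eef_rot: [-180.0, -0.0, -79.2]
contact_force: [-0.2, -1.0, -1.3]
gripper_width: 0.0076
gripper_force: 25.0
```

View pics/s6.png

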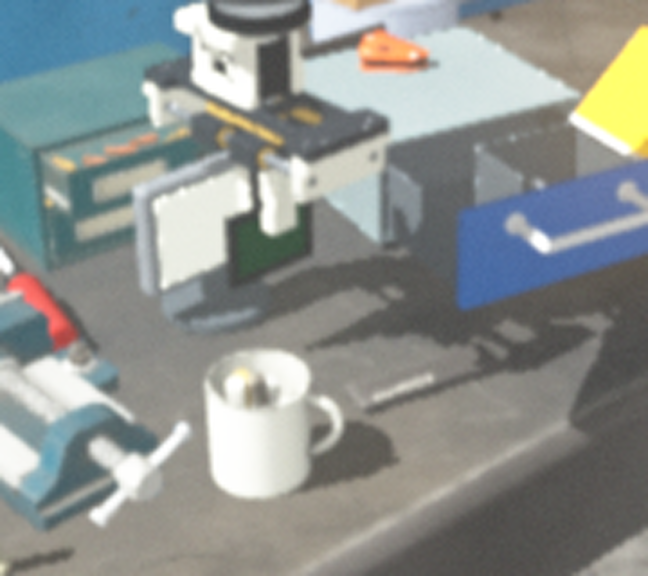

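Run:
```python
from h import *
s=r.get_state();T=R.from_euler('xyz',s["eef_rot"],degrees=True)
P=[s["tcp_pos"]+T.apply(o) for o in([-.04,0,.06],[.04,0,.06],[.04,0,.03],[-.04,0,.03])]
print((proj("scene",P)-[160,140]+.5)*3.6,s["qd"].round(2))
```

```text
[[228.76782001 289.28461389]
 [310.23526961 253.07284335]
 [309.18283689 219.46494539]
 [226.65144407 254.70743131]] [-0.01  0.03  0.01  0.03 -0.03  0.01]
```

Prediction and picture agree to within about 3 mm: the plate is upright, square to the face and centred. The drawer and flap are open and the cup, bar and magnet are undisturbed.

```bash
python3 -c "
from plant import r
print(r.close_job())"
```

```text
the job is handed in; nothing more can be done
None
```

The job is handed in at about 20.5 s, but no verdict came back: by my measurements the gripper is holding the plate upright and square about 6 cm in front of the lamp's face, with the drawer and flap open and the cup, bar and magnet left alone.

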